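# Brush out the canister, close it with its double lid, lift the outer lid alone

## Task

Brush out the open canister: take the brush from its stand, make two full up-and-down strokes inside the canister (floor to rim, twice), and stand the brush back in its stand. Then carry the two nested lids together by the orange knob, lower them gently onto the canister until the inner lid is fully seated and let go; now take the outer lid by its black collar and lift it straight up off the inner lid, which must stay seated and undisturbed. Finish while still holding the outer lid level, about 10 cm above where it sat over the canister, and leave everything else on the bench where it is.

Things in the scene. Friction and masses are not known exactly. Their poses are not given: they have to be found in the camera images.
- canister: Open round aluminium canister, bolted upright to the bench: outside diameter 88, wall 4 (bore 80), rim 95 above the bench, inside floor 5 above the bench, dark foot plate of diameter 108 and 4 thick. Origin: centre of its underside on the bench; z up.
- stand: Black round brush stand, fixed upright to the bench: open cup of outside diameter 80, bore 71, rim 55 above the bench, inside floor 6 above the bench, foot of diameter 96. Origin: centre of its underside on the bench; z up. The brush starts standing upright in it, centred; it fits with 2.5 all round.
- brush: Loose brush, 175 long, 90 g, round about z. Origin: centre of the underside of its white head; z up to the handle. Rigid head of diameter 66 from 0 to 46, chamfered below, 7 clear of the canister wall; steel stem of diameter 8 up to 105; yellow handle of diameter 18 from 105 to 175. A full stroke takes the head underside from near the canister floor to over half-way up.
- inner_lid: Loose orange round lid, 120 g, starts on the bench under the outer lid; its knob lifts both. Origin: centre of its underside; z up. Plug of diameter 75 from 0 to 16, chamfered, 2.5 clear in the canister bore; flange of diameter 86 from 16 to 20 that rests on the rim (seated: origin 79 above the bench); boss of diameter 27 up to 31; plain round knob of diameter 20 up to 70.
- outer_lid: Loose grey round lid, 160 g, resting on the inner flange: nested, its origin is 20 above the inner origin (2 off centre at most). Origin: centre of its disc underside; z up. Disc of diameter 106 from 0 to 4; skirt (inside diameter 100) down to -12; black collar of diameter 48 from 4 to 24; hole of diameter 31, knob standing 26 out of it. Lifts off freely, clear of the knob after 50.
- screwdriver: Bystander: screwdriver with red handle, 170 long, lying. Leave alone.
- tweezers: Bystander: steel tweezers with blue grip, about 140 long, lying. Leave alone.
- tape_roll: Bystander: yellow tape roll, diameter 70, 18 high. Leave alone.
- spray_can: Bystander: upright white spray can, diameter 54, 160 high. Leave alone.
- board: Bystander: green circuit board 100 x 75, lying. Leave alone.
- multimeter: Bystander: yellow multimeter 160 x 80 x 34, lying. Leave alone.
There are look-alikes about, which are no part of the job. Several things have the shape of the outer_lid; the one meant has the colours described above.

How it is judged (in metres and radians):
On the way, in this order (a step that is already met when the one before it is completed fails the run):
1. the brush is lowered inside the canister, underside of its head within 20 mm of the floor (horizontal distance between brush and canister below 0.03 m and z of brush in the frame of canister below 0.025 m).
2. the brush is drawn up over the canister's axis until the underside of its head is 40 mm or more above the floor (first stroke) (horizontal distance between brush and canister below 0.03 m and z of brush in the frame of canister above 0.045 m).
3. the brush goes down again to within 20 mm of the floor (all of step 1).
4. the brush is drawn up again (second stroke) (all of step 2).
5. the brush stands back in its stand, let go (horizontal distance between brush and stand below 0.01 m and z of brush in the frame of stand below 0.012 m and angle between brush's own z axis and vertical below 0.2 rad and contact force between the fingers and brush below 0.1 N), for 0.2 s.
6. both lids, still nested, are seated on the canister and let go (horizontal distance between inner_lid and canister below 0.007 m and z of inner_lid in the frame of canister between 0.074 and 0.082 m and angle between inner_lid's own z axis and vertical below 0.05 rad and horizontal distance between outer_lid and inner_lid below 0.006 m and z of outer_lid in the frame of inner_lid below 0.024 m and contact force between the fingers and inner_lid below 0.1 N and contact force between the fingers and outer_lid below 0.1 N), for 0.2 s.
At the end, for the whole second after the job is handed in: Fingers hold the outer lid at rest, level to 0.2 rad, 60-160 mm above its nested place, within 50 mm of the canister axis; inner lid untouched, seated (3 mm in height, 7 mm sideways, 0.05 rad); brush let go in its stand (10 mm sideways, 6 mm in height, 0.2 rad) (all of step 5 and horizontal distance between inner_lid and canister below 0.007 m and z of inner_lid in the frame of canister between 0.074 and 0.082 m and angle between inner_lid's own z axis and vertical below 0.05 rad and linear speed of inner_lid below 0.02 m/s and contact force between the fingers and inner_lid below 0.1 N and z of outer_lid in the frame of inner_lid between 0.08 and 0.18 m and horizontal distance between outer_lid and canister below 0.05 m and angle between outer_lid's own z axis and vertical below 0.2 rad and contact force between the fingers and outer_lid above 1 N and contact force between outer_lid and inner_lid below 0.05 N and linear speed of outer_lid below 0.03 m/s); the arm keeps its last pose, push and grip.
It fails at once if the outer lid comes off the inner lid while the inner lid is not seated on the canister (not (horizontal distance between inner_lid and canister below 0.007 m and z of inner_lid in the frame of canister between 0.074 and 0.082 m and angle between inner_lid's own z axis and vertical below 0.05 rad) and distance between outer_lid and inner_lid above 0.03 m).
It fails at once if the lids are dropped or slammed onto the canister (faster than 0.3 m/s between 30 and 5 mm above their seat) (horizontal distance between inner_lid and canister below 0.03 m and z of inner_lid in the frame of canister between 0.084 and 0.109 m and linear speed of inner_lid above 0.3 m/s).
It fails at once if a bystander is pushed more than 30 mm (distance of any of screwdriver, tweezers, tape_roll, spray_can, board, multimeter from where it was at the start of the episode above 0.03 m).
It also fails if it takes over 72 s, if anything falls off the work surface, if the arm or the gripper's body presses on something with over 40 N, if the wrist force passes 120 N, or if a joint passes its speed limit or range.

## Robot

A 7-joint arm with a two-finger parallel gripper is mounted at the origin on the work surface. World frame = base frame: x ahead of the robot, y to its left, z up, the work surface at z = 0. Lengths are in mm, angles in rad, forces in N, time in s.
With the tool pointing down it reaches from about 425 to 825 mm from the base axis. Payload 3.6 kg.
Tool frame: the origin (TCP) lies at the centre of the arm's flange, where the gripper is bolted on; the fingertips stand 186 mm ahead of it and the grasp point (between the pads) lies env.tcp_to_grasp ahead of it (env.tcp_to_grasp is the distance from the TCP to the grasp point, in mm); z points along the fingers, y is the direction in which the jaws open and shut (so a half turn about z gives the same grasp; the last joint's range is limited). The gripper opens to 93 mm and grips with 3 to 60 N. Pads are 15 mm wide; open, the fingers measure 128 mm over their backs; the gripper's body (75 mm by 188 mm) begins 65 mm behind the grasp point.
Start: joints at [1.278, 0.615, -0.013, 1.423, 0.008, 1.103, -0.04], TCP at [170.752, -627.152, 404.74] pointing down, gripper open.
Joint ranges: [-3.12, 3.12], [-0.3, 2.06], [-1.34, 1.32], [0.26, 2.42], [-1.36, 4.5], [0.01, 1.98], [-2.84, 2.84]. Speed limits (rad/s): [2.79, 2.79, 3.14, 3.14, 3.14, 3.14, 3.14].

## Interface

Orientations are given as a rotation vector (axis times angle).
In Python, from plant import env, imaging gives the robot as it stands. The module is installed in compiled form; this text tells all that it offers.
- The arm moves only by the shell command python3 -m inch 'ROWS' [OPENING] [FORCE]. ROWS is JSON, a list that holds one entry, the list of rows, each a list of 4 numbers: the shift along the tool's x, y, z in mm, then the turn about the tool's z in degrees. A call has 1 to 8 rows; each row shifts and turns the commanded pose from where the row before left it, along the tool's axes as they then stand; what a row does not reach is not made up. A row lasts 1/12 s, in which the tool goes at most 41.7 mm and 7.16 degrees, less where a joint would pass 70% of its speed; a pose out of reach is approached as far as the arm can. A call with a gripper value outside its range is refused whole. OPENING is the finger opening in mm, from 0 to 93, set as the call begins (- or left out, the last holds). The fingers move at their own pace and stop on an object; FORCE is the grip in N (left out, the last holds). Time passes only in rows, so rows that do not move let the fingers close. It gives the time, the measured TCP pose, the force and the opening at its end, in the units of the state.
- env.get_state(): the state, without advancing time (a new reading comes with each control period).
- imaging.grab_frame(name): name is "side" or "top"; returns a dict with "pixels" (400x640x3 uint8, red, green, blue), "range_z" (400x640 float32, mm along the optical axis (not along the pixel's ray), 0 where there is no reading), "K" (3x3 intrinsics, pixels), "xyz" and "attitude" of the camera in the world. Camera axes: x right, y up, looking along -z (the intrinsics and any distortion apply to the point x, -y, -z); pixel columns grow to the right and rows downward; lengths in mm; the calibration is good to about 2 mm. A picture is of the moment at which its call begins.
- env.close_job(): hands the job in, once; it reports no verdict.
The state is a dict: "time_s": time; "joint_positions": joint angles; "dq": joint speeds; "joint_torque": joint torques, N m; "ee_pos": TCP position; "eef_rot": TCP orientation; "wrist_force": force on the tool from outside, world axes, zero at the start; "ft_torque": the same for the moment, N m; "grip_width": finger opening in mm.
Only numpy, scipy, OpenCV 4.12 (cv2) and the standard library are available. Lean on these libraries where they do the work, as an engineer would, in place of code of your own. Each camera call takes 0.05 s, during which the arm holds its last target. There are 200 camera calls.

## Working session

There is one attempt and no reset: what is moved stays moved. The work goes in short steps, Python scripts to look and compute and a shell command to move; the robot and the scene stay as the last step left them, time stands still between calls to the robot, and variables do not carry over. Pictures are saved under pics/ and viewed, about 8 in all and at most 12, crops included, and the job is handed in when it is done.

```bash
mkdir -p pics
cat > h.py <<'E'
from plant import env, imaging
import numpy as np, cv2
from scipy.spatial.transform import Rotation as R
def rot(a):
    a=np.array(a,float)
    return a if a.shape==(3,3) else R.from_rotvec(a).as_matrix()
def world(f):
    Z=f["range_z"].astype(float); K=f["K"]
    v,u=np.mgrid[0:400,0:640]
    P=np.stack([(u-K[0,2])/K[0,0]*Z,-(v-K[1,2])/K[1,1]*Z,-Z],-1)
    W=P@rot(f["attitude"]).T+np.array(f["xyz"])
    W[Z<=0]=np.nan
    return W
def grab(n):
    f=imaging.grab_frame(n); return f,world(f)
E
python3 - <<'E'
from h import *
print(env.get_state(),env.tcp_to_grasp)
for n in("top","side"):
    f,W=grab(n); print(n,{k:v for k,v in f.items() if k not in("pixels","range_z")})
    cv2.imwrite(f"pics/{n}0.png",f["pixels"][:,:,::-1]); np.save(f"{n}0.npy",W)
E
```

```text
{'time_s': 0.0, 'joint_positions': array([ 1.27848862,  0.61592044, -0.01264351,  1.42489211,  0.00812799,
        1.10336121, -0.04039786]), 'dq': array([-2.29307826e-03, -7.92213831e-04, -5.16518493e-05, -7.93173935e-04,
       -7.91676388e-04, -2.37882195e-03,  1.32219681e-03]), 'joint_torque': array([-4.44587822e-04, -4.58929932e+01,  2.09244937e-01, -1.65743870e+01,
       -6.10415661e-02,  2.04286102e-02,  2.14456777e-04]), 'ee_pos': array([ 170.68996774, -626.86634451,  403.5819401 ]), 'eef_rot': array([-3.11138645e+00, -4.16131039e-01,  5.96186831e-04]), 'wrist_force': array([1.20763295, 0.70731009, 0.15391804]), 'ft_torque': array([ 0.0373409 ,  0.04851902, -0.02013886]), 'grip_width': 92.76912890459192} 167.3
top {'K': array([[377.44847003,   0.        , 325.15766271],
       [  0.        , 377.44847003, 206.19033728],
       [  0.        ,   0.        ,   1.        ]]), 'xyz': array([413.20690824,  28.63447487, 787.24162796]), 'attitude': array([ 0.18809517, -0.20522366, -1.58435529])}
side {'K': array([[491.78821076,   0.        , 312.89377669],
       [  0.        , 491.78821076, 198.91713233],
       [  0.        ,   0.        ,   1.        ]]), 'xyz': array([ 419.4728277 , -745.9283729 ,  774.99577279]), 'attitude': array([ 0.83502948, -0.09158077, -0.21477844])}
```

View pics/top0.png

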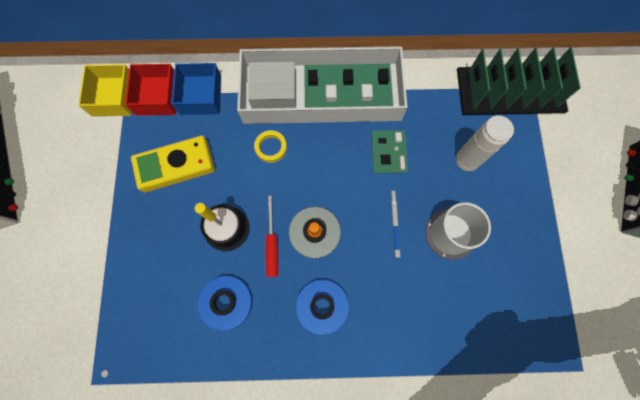

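View pics/side0.png

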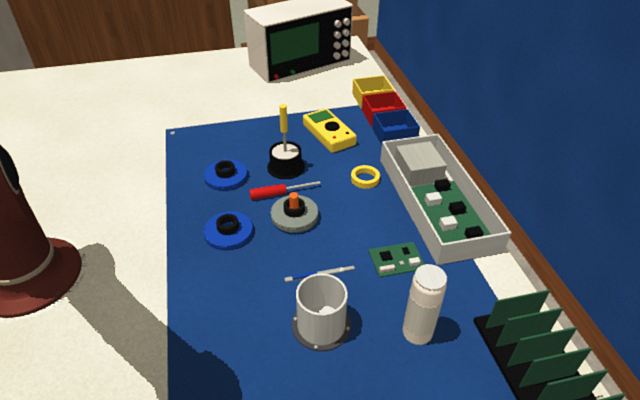

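The top view shows the grey lid with black collar and orange knob at (315,231), which matches the description. The blue discs at (224,302) and (322,306) are look-alikes. The brush handle is at (201,208) in its stand at (224,228), and the canister is at (460,232). In the side view the same things are at lid (295,210), blue discs (226,173) and (228,230), brush (284,120) and canister (322,310). Next I measure these and check the lid in a close crop.

```bash
cat >> h.py <<'E'
from scipy.optimize import least_squares
def circ(p,r):
    c0=np.median(p,0)
    s=least_squares(lambda c:np.hypot(*(p-c).T)-r,c0,loss="soft_l1",f_scale=1.5)
    return s.x.round(1),len(p),np.abs(s.fun).mean().round(2) if len(s.fun) else 0
def box(W,u0,u1,v0,v1,z0,z1):
    p=W[v0:v1,u0:u1].reshape(-1,3); p=p[~np.isnan(p[:,0])]
    return p[(p[:,2]>z0)&(p[:,2]<z1)]
def mec(p):
    c,r=cv2.minEnclosingCircle(p[:,:2].astype(np.float32)); return np.round(c,1),round(r,1),len(p),np.round(p.mean(0),1),p[:,2].max().round(1)
E
python3 - <<'E'
from h import *
T=np.load("top0.npy");S=np.load("side0.npy")
B={"t":(T,dict(can=(420,500,195,265),st=(190,255,190,255),lid=(283,345,200,262))),"s":(S,dict(can=(290,352,265,350),st=(262,308,95,182),lid=(265,325,185,235)))}
for k,(W,b) in B.items():
    print(k,"can rim",mec(box(W,*b["can"],88,100)))
    print(k,"stand rim",mec(box(W,*b["st"],45,60)))
    print(k,"handle top",mec(box(W,*b["st"],172,192)), "handle",mec(box(W,*b["st"],120,172)), "stem",mec(box(W,*b["st"],70,110)))
    print(k,"disc",mec(box(W,*b["lid"],18,29)),"collar",mec(box(W,*b["lid"],39,49)),"knob",mec(box(W,*b["lid"],53,80)))
f=cv2.imread("pics/side0.png")
t=cv2.imread("pics/top0.png")
a=cv2.resize(f[90:250,200:330],None,fx=3,fy=3);b=cv2.resize(t[190:350,190:350][:, :130],None,fx=3,fy=3)
cv2.imwrite("pics/crop.png",np.hstack([a,b]))
E
```

```text
t can rim (array([ 546.4, -245.8]), 44.6, 438, array([ 546.8, -246.8,   94.8]), np.float64(99.8))
t stand rim (array([569. , 226.5]), 40.1, 1097, array([566.2, 223.2,  53.3]), np.float64(59.7))
t handle top (array([568.7, 226.2]), 8.9, 106, array([568. , 225.4, 180.9]), np.float64(184.6)) handle (array([567.3, 224.4]), 8.5, 108, array([565. , 221.2, 147.2]), np.float64(171.4)) stem (array([568.4, 225.4]), 3.8, 22, array([567. , 224.3,  85.8]), np.float64(100.9))
t disc (array([554.3,  40.6]), 52.8, 1625, array([552.4,  40.6,  25.2]), np.float64(29.0)) collar (array([554.1,  40.7]), 23.8, 276, array([553.3,  40.8,  44.9]), np.float64(48.7)) knob (array([554.2,  40.6]), 10.0, 94, array([553. ,  40.5,  69.8]), np.float64(74.0))
s can rim (array([ 547.3, -245.4]), 45.7, 532, array([ 546.5, -246.5,   93.7]), np.float64(98.9))
s stand rim (array([569.4, 226.6]), 41.2, 554, array([568.1, 222.6,  52.8]), np.float64(59.2))
s handle top (array([568.4, 226.8]), 9.5, 49, array([568.6, 224.2, 179.4]), np.float64(184.3)) handle (array([569. , 224.1]), 8.8, 144, array([568.4, 221.4, 147.1]), np.float64(172.0)) stem (array([568.8, 224.4]), 5.0, 45, array([568.8, 224.9,  91.4]), np.float64(110.0))
s disc (array([543.8,  65.5]), 80.1, 1077, array([548.9,  42.2,  24.4]), np.float64(28.9)) collar (array([554.1,  40.4]), 25.2, 190, array([553.1,  34.6,  43.9]), np.float64(48.6)) knob (array([553.8,  41.7]), 11.1, 92, array([553.6,  37.7,  65.8]), np.float64(72.7))
```

View pics/crop.png

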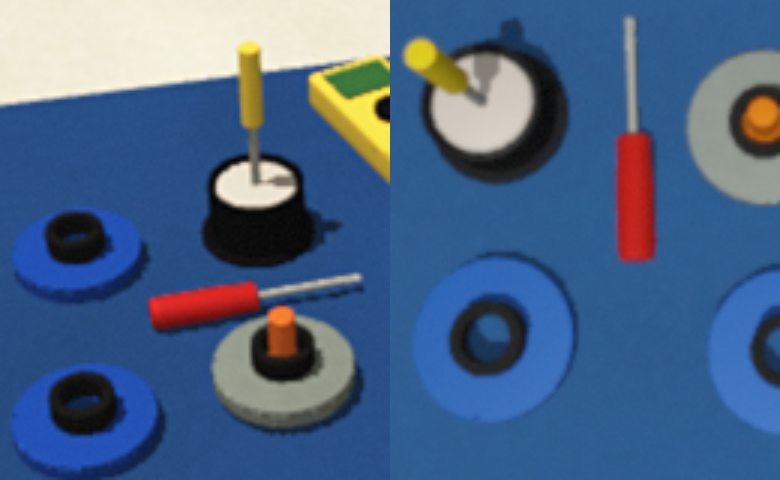

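The crop confirms it: grey disc, black collar and orange knob on the lid, and all-blue discs on the look-alikes. Planning the first move to the brush.

```bash
cat > d.py <<'E'
# usage: d.py x y zgrasp [from x y zgrasp] -> tool-frame delta
import sys; from h import *
a=list(map(float,sys.argv[1:])); s=env.get_state(); M=rot(s["eef_rot"])
p=np.array(s["ee_pos"])+M[:,2]*env.tcp_to_grasp
print("t",round(s["time_s"],2),"grasp",p.round(1),"tilt",np.degrees(np.arccos(-M[2,2])).round(2),"grip",round(s["grip_width"],1),"F",np.array(s["wrist_force"]).round(1))
for i in range(0,len(a),3):
    q=np.array(a[i:i+3]); print("tool delta",(M.T@(q-p)).round(1)); p=q
E
python3 d.py 560 -245 240 568.8 226.2 240
python3 - <<'E'
from h import *
T=np.load("top0.npy")
print(mec(box(T,455,520,110,175,150,170)))
E
```

```text
t 0.1 grasp [ 170.6 -626.5  236.4] tilt 0.13 grip 93.2 F [-0.2 -0.6  0.4]
tool delta [ 476.  -265.8   -3. ]
tool delta [ 132.3 -452.3    1. ]
(array([ 711.6, -299.6]), 26.8, 670, array([ 709.4, -297.6,  160.1]), np.float64(165.5))
```

```bash
python3 -m inch '[[[34,-19,0,0],[34,-19,0,0],[34,-19,0,0],[34,-19,0,0],[34,-19,0,0],[34,-19,0,0],[34,-19,0,0]]]' 50
python3 -m inch '[[[34,-19,0,0],[34,-19,0,0],[34,-19,0,0],[34,-19,0,0],[34,-19,0,0],[34,-19,0,0],[34,-19,0,0]]]'
python3 -m inch '[[[11,-37,0,0],[11,-37,0,0],[11,-37,0,0],[11,-37,0,0],[11,-37,0,0],[11,-37,0,0]]]'
python3 -m inch '[[[11,-37,0,0],[11,-37,0,0],[11,-37,0,0],[11,-37,0,0],[11,-37,0,0],[0,0,0,0],[0,0,0,0],[0,0,0,0]]]'
python3 d.py 568.8 226.2 240 568.8 226.2 156
```

```text
time_s: 0.68
ee_pos: [366.4, -434.7, 404.4]
eef_rot: [-3.113, -0.416, 0.001]
wrist_force: [-0.0, 0.0, 1.0]
grip_width: 52.2
time_s: 1.27
ee_pos: [561.1, -243.9, 404.4]
eef_rot: [-3.113, -0.416, 0.001]
wrist_force: [0.6, -0.0, 0.6]
grip_width: 49.9
time_s: 1.77
ee_pos: [565.1, -12.1, 404.4]
eef_rot: [-3.114, -0.416, 0.002]
wrist_force: [0.5, 0.4, 0.4]
grip_width: 50.3
time_s: 2.43
ee_pos: [569.9, 178.5, 404.2]
eef_rot: [3.112, 0.416, -0.002]
wrist_force: [0.5, -0.0, 0.7]
grip_width: 50.3
t 2.43 grasp [569.8 178.2 236.9] tilt 0.1 grip 50.3 F [ 0.5 -0.   0.7]
tool delta [ 11.6 -46.5  -3.1]
tool delta [ 0.1 -0.1 84. ]
```

```bash
python3 -m inch '[[[6,-24,0,0],[5.6,-22.5,0,0],[0,0,30,0],[0,0,30,0],[0,0,17,0],[0,0,10,0],[0,0,0,0],[0,0,0,0]]]'
python3 d.py 568.8 226.2 150
python3 - <<'E'
from h import *
for n in("side","top"):
    f,W=grab(n); cv2.imwrite(f"pics/{n}1.png",f["pixels"][:,:,::-1])
a=cv2.imread("pics/side1.png")[60:190,230:340];b=cv2.imread("pics/top1.png")[150:280,160:270]
cv2.imwrite("pics/c1.png",cv2.resize(np.hstack([a,b]),None,fx=3.6,fy=3.6))
E
```

```text
time_s: 3.1
ee_pos: [569.6, 225.6, 318.1]
eef_rot: [3.114, 0.413, 0.001]
wrist_force: [0.1, -0.5, 0.7]
grip_width: 49.8
t 3.1 grasp [569.7 225.6 150.8] tilt 0.04 grip 49.8 F [ 0.1 -0.5  0.7]
tool delta [-0.7 -0.9  0.8]
```

View pics/c1.png

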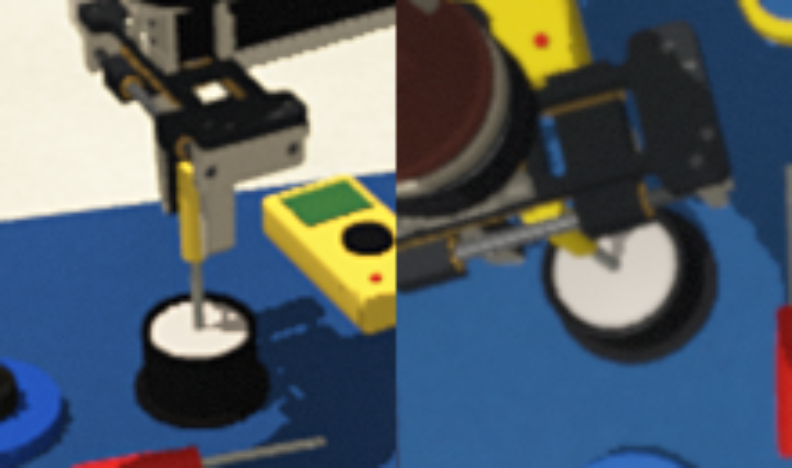

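The handle at (190,210) in the side crop is between the fingers and the head is still in the stand. Closing, then lifting.

```bash
python3 -m inch '[[[0,0,0,0],[0,0,0,0],[0,0,0,0],[0,0,0,0],[0,0,0,0],[0,0,0,0]]]' 0 30
python3 -m inch '[[[0,0,-10,0],[0,0,-20,0],[0,0,-30,0],[0,0,-30,0],[0,0,-25,0],[0,0,0,0]]]'
python3 d.py 547 -245.6 262
python3 - <<'E'
from h import *
f,W=grab("side"); cv2.imwrite("pics/side2.png",f["pixels"][:,:,::-1])
cv2.imwrite("pics/c2.png",cv2.resize(f["pixels"][0:200,200:400,::-1],None,fx=3,fy=3))
E
```

```text
time_s: 3.7
ee_pos: [568.9, 227.0, 317.9]
eef_rot: [-3.114, -0.417, -0.0]
wrist_force: [-0.8, -0.4, 0.6]
grip_width: 18.0
time_s: 4.2
ee_pos: [569.9, 227.5, 439.5]
eef_rot: [-3.11, -0.416, -0.019]
wrist_force: [0.3, -0.5, -0.3]
grip_width: 17.5
t 4.2 grasp [571.8 228.3 272.2] tilt 0.72 grip 17.5 F [ 0.3 -0.5 -0.3]
tool delta [-148.5  450.8    7.5]
```

View pics/c2.png

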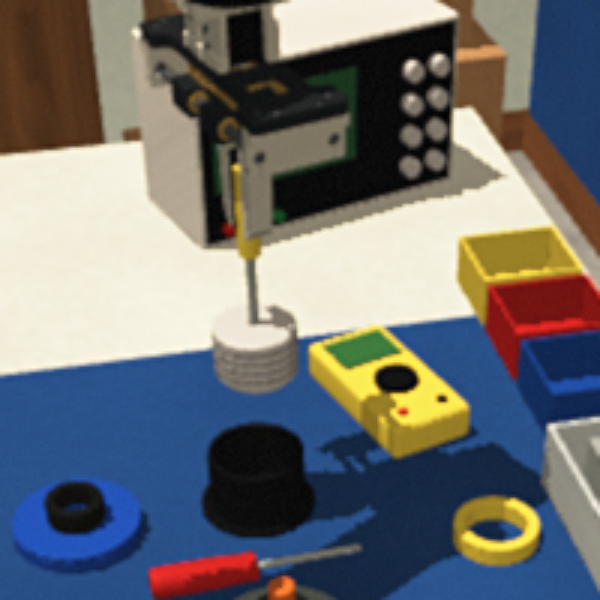

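The brush is clear of the stand and hangs straight in the fingers (head at (255,350)). Moving to the canister.

```bash
python3 -m inch '[[[-9,27,0,0],[-12,37,0,0],[-12,37,0,0],[-12,37,0,0],[-12,37,0,0],[-12,37,0,0],[-12,37,0,0],[-12,37,0,0]]]'
python3 -m inch '[[[-12,37,0,0],[-12,37,0,0],[-12,37,0,0],[-12,37,0,0],[-10,30,0,0],[0,0,0,0],[0,0,0,0],[0,0,0,0]]]'
python3 d.py 547 -245.6 262
python3 - <<'E'
from h import *
f,W=grab("side"); cv2.imwrite("pics/side3.png",f["pixels"][:,:,::-1])
f,W=grab("top"); cv2.imwrite("pics/top3.png",f["pixels"][:,:,::-1])
E
```

```text
time_s: 4.92
ee_pos: [553.4, -75.2, 431.4]
eef_rot: [-3.113, -0.416, 0.005]
wrist_force: [0.7, 0.3, -0.2]
grip_width: 17.6
time_s: 5.58
ee_pos: [545.1, -259.4, 431.4]
eef_rot: [-3.111, -0.417, 0.003]
wrist_force: [0.0, -0.0, -0.0]
grip_width: 17.4
t 5.58 grasp [ 544.7 -259.   264.1] tilt 0.2 grip 17.4 F [ 0. -0. -0.]
tool delta [  5.7 -12.3   2.2]
```

```bash
python3 -m inch '[[[5.7,-12.3,0,0],[0,0,0,0],[0,0,0,0]]]'
python3 d.py 547 -245.6 262
python3 - <<'E'
from h import *
f,W=grab("side"); cv2.imwrite("pics/side3.png",f["pixels"][:,:,::-1])
cv2.imwrite("pics/c3.png",cv2.resize(f["pixels"][150:370,230:450,::-1],None,fx=2.7,fy=2.7))
p=box(W,200,450,50,400,118,172); m=(np.hypot(p[:,0]-547,p[:,1]+246)<50); p=p[m]
print(circ(p[(p[:,2]<162)][:,:2],33), mec(p), p[:,2].min())
E
```

```text
time_s: 5.93
ee_pos: [548.2, -244.3, 432.9]
eef_rot: [-3.112, -0.424, -0.001]
wrist_force: [-0.1, -0.7, -1.6]
grip_width: 17.2
t 5.93 grasp [ 548.3 -244.   265.6] tilt 0.08 grip 17.2 F [-0.1 -0.7 -1.6]
tool delta [-1.7  1.2  3.6]
(array([ 548.5, -243.4]), 531, np.float64(0.57)) (array([ 549.4, -244.7]), 34.7, 1515, array([ 545.5, -255.5,  159.6]), np.float64(172.0)) 126.10194464325753
```

View pics/c3.png

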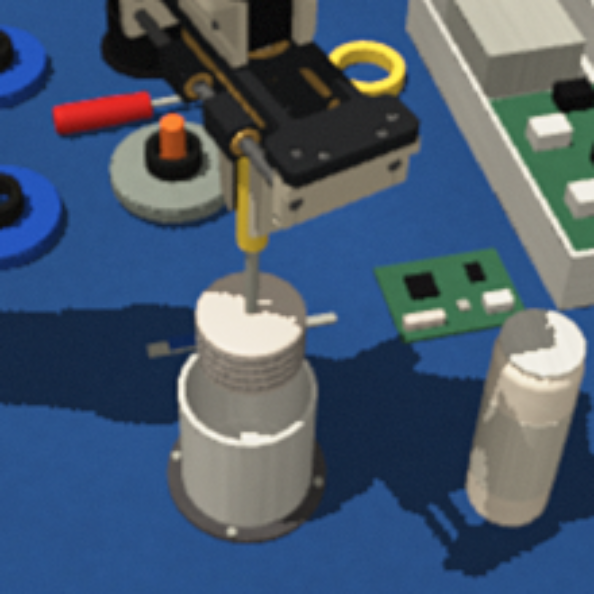

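The head is over the canister opening, about 2 mm off. Making the strokes.

```bash
python3 -m inch '[[[-1.7,1.5,0,0],[0,0,12,0],[0,0,20,0],[0,0,20,0],[0,0,20,0],[0,0,20,0],[0,0,14,0],[0,0,0,0]]]'
python3 d.py 547 -245.6 157
python3 -m inch '[[[0,0,0,0],[0,0,0,0]]]'
python3 d.py 547 -245.6 157
```

```text
time_s: 6.65
ee_pos: [544.9, -249.0, 323.6]
eef_rot: [-3.111, -0.415, 0.01]
wrist_force: [-0.2, 0.6, -1.7]
grip_width: 17.4
t 6.65 grasp [ 543.8 -248.7  156.3] tilt 0.4 grip 17.4 F [-0.2  0.6 -1.7]
tool delta [ 3.9 -2.1 -0.7]
time_s: 6.82
ee_pos: [546.5, -249.4, 327.8]
eef_rot: [3.113, 0.415, 0.003]
wrist_force: [0.6, 0.1, -1.0]
grip_width: 17.4
t 6.82 grasp [ 546.9 -249.6  160.5] tilt 0.12 grip 17.4 F [ 0.6  0.1 -1. ]
tool delta [ 1.2 -3.8  3.5]
```

```bash
python3 -m inch '[[[1,-3,3,0],[0,0,0,0],[0,0,-12,0],[0,0,-16,0],[0,0,-16,0],[0,0,-12,0],[0,0,0,0],[0,0,0,0]]]'
python3 d.py 547 -245.6 157
python3 -m inch '[[[0,0,12,0],[0,0,16,0],[0,0,16,0],[0,0,12,0],[0,0,0,0],[0,0,0,0],[0,0,0,0]]]'
python3 d.py 547 -245.6 157
```

```text
time_s: 7.48
ee_pos: [546.4, -245.6, 380.7]
eef_rot: [3.113, 0.417, 0.003]
wrist_force: [-0.5, 0.6, -0.4]
grip_width: 17.7
t 7.48 grasp [ 546.8 -245.8  213.4] tilt 0.13 grip 17.7 F [-0.5  0.6 -0.4]
tool delta [ 0.2 -0.2 56.4]
time_s: 8.07
ee_pos: [546.5, -245.8, 324.0]
eef_rot: [3.114, 0.416, 0.001]
wrist_force: [0.8, -0.1, -0.9]
grip_width: 17.5
t 8.07 grasp [ 546.6 -245.8  156.7] tilt 0.02 grip 17.5 F [ 0.8 -0.1 -0.9]
tool delta [ 0.4 -0.1 -0.3]
```

```bash
python3 -m inch '[[[0,0,-12,0],[0,0,-20,0],[0,0,-25,0],[0,0,-25,0],[0,0,-20,0],[0,0,-12,0],[0,0,0,0],[0,0,0,0]]]'
python3 d.py 568.9 226.4 270
```

```text
time_s: 8.73
ee_pos: [546.3, -245.7, 438.9]
eef_rot: [3.113, 0.416, 0.004]
wrist_force: [0.1, 0.1, -1.1]
grip_width: 18.1
t 8.73 grasp [ 546.7 -245.9  271.6] tilt 0.15 grip 18.1 F [ 0.1  0.1 -1.1]
tool delta [ 145.5 -449.9    1.2]
```

```bash
python3 -m inch '[[[6,-18,0,0],[12,-37,0,0],[12,-37,0,0],[12,-37,0,0],[12,-37,0,0],[12,-37,0,0],[12,-37,0,0],[12,-37,0,0]]]'
python3 -m inch '[[[12,-37,0,0],[12,-37,0,0],[12,-37,0,0],[12,-37,0,0],[8,-25,0,0],[4,-12,0,0],[0,0,0,0],[0,0,0,0]]]'
python3 d.py 568.9 226.4 270
```

```text
time_s: 9.4
ee_pos: [559.8, 46.9, 436.5]
eef_rot: [-3.114, -0.416, 0.004]
wrist_force: [0.3, -1.2, -1.4]
grip_width: 17.3
time_s: 10.07
ee_pos: [569.8, 238.2, 436.7]
eef_rot: [3.112, 0.415, -0.003]
wrist_force: [0.7, -1.2, -0.3]
grip_width: 17.0
t 10.07 grasp [569.6 237.7 269.4] tilt 0.18 grip 17.0 F [ 0.7 -1.2 -0.3]
tool delta [-3.6 10.8 -0.5]
```

```bash
python3 -m inch '[[[-3.6,11,20,0],[0,0,20,0],[0,0,15,0],[0,0,0,0],[0,0,0,0],[0,0,0,0]]]'
python3 d.py 568.9 226.4 151
python3 - <<'E'
from h import *
f,W=grab("side")
p=box(W,200,400,0,200,68,107); p=p[np.hypot(p[:,0]-569,p[:,1]-226)<50]
print(circ(p[:,:2],33), p[:,2].min(),p[:,2].max())
p=box(W,200,400,0,200,116,160); p=p[np.hypot(p[:,0]-569,p[:,1]-226)<13]
print(circ(p[:,:2],4))
p=box(W,262,308,95,182,50,58);p=p[np.hypot(p[:,0]-569,p[:,1]-226)<50]; print("stand",mec(p))
cv2.imwrite("pics/c4.png",cv2.resize(f["pixels"][40:200,220:380,::-1],None,fx=3.5,fy=3.5))
E
```

```text
time_s: 10.57
ee_pos: [569.9, 226.2, 383.9]
eef_rot: [3.114, 0.412, 0.003]
wrist_force: [-0.2, 0.2, -0.0]
grip_width: 17.6
t 10.57 grasp [570.2 226.2 216.6] tilt 0.11 grip 17.6 F [-0.2  0.2 -0. ]
tool delta [-1.3 -0.6 65.6]
(array([570.8, 227. ]), 278, np.float64(1.26)) 73.05805746896363 106.9823689232768
(array([570.4, 225.5]), 94, np.float64(2.84))
stand (array([567.7, 224.4]), 40.4, 125, array([565.4, 207.7,  54. ]), np.float64(57.9))
```

View pics/c4.png

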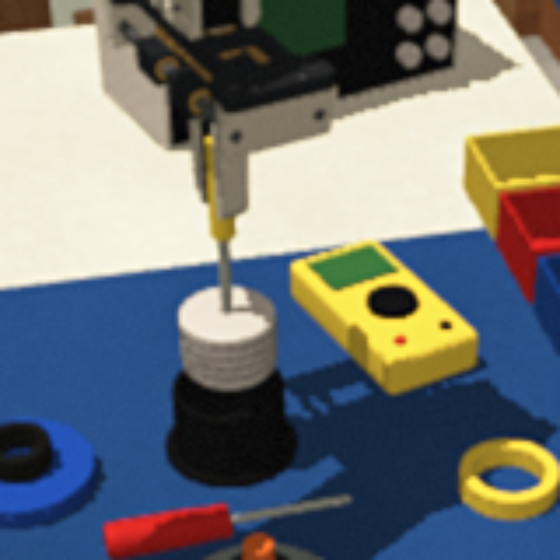

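The head is just above the stand cup at (230,390) and lined up within about 1.5 mm. Lowering, watching the force.

```bash
python3 -m inch '[[[-1.3,-0.2,0,0],[0,0,8,0],[0,0,10,0],[0,0,10,0],[0,0,6,0],[0,0,0,0],[0,0,0,0],[0,0,0,0]]]'
python3 d.py 568.9 226.4 151
```

```text
time_s: 11.28
ee_pos: [567.8, 227.8, 348.7]
eef_rot: [-3.114, -0.417, 0.001]
wrist_force: [0.3, -0.2, -0.8]
grip_width: 17.6
t 11.28 grasp [567.7 227.8 181.4] tilt 0.03 grip 17.6 F [ 0.3 -0.2 -0.8]
tool delta [ 0.8  1.7 30.4]
```

```bash
python3 -m inch '[[[0.8,1,0,0],[0,0,6,0],[0,0,8,0],[0,0,7,0],[0,0,5,0],[0,0,3,0],[0,0,0,0],[0,0,0,0]]]'
python3 d.py 568.9 226.4 150
```

```text
time_s: 11.95
ee_pos: [568.8, 227.0, 319.5]
eef_rot: [3.114, 0.417, -0.001]
wrist_force: [-0.9, -0.2, -1.4]
grip_width: 17.6
t 11.95 grasp [568.8 227.  152.2] tilt 0.02 grip 17.6 F [-0.9 -0.2 -1.4]
tool delta [-0.   0.6  2.2]
```

```bash
python3 -m inch '[[[0,0,1.5,0],[0,0,0,0],[0,0,0,0]]]'
python3 -m inch '[[[0,0,0,0],[0,0,0,0],[0,0,0,0],[0,0,0,0]]]' 50
python3 -m inch '[[[0,0,-15,0],[0,0,-30,0],[0,0,-30,0],[0,0,-15,0],[0,0,0,0],[0,0,0,0]]]'
python3 d.py 554.1 40.6 240
python3 - <<'E'
from h import *
f,W=grab("side"); cv2.imwrite("pics/side5.png",f["pixels"][:,:,::-1])
b=(262,308,95,182)
print("stand rim",mec(box(W,*b,45,60)));p=box(W,*b,100,190);p=p[np.hypot(p[:,0]-569,p[:,1]-226)<20]
print("handle",circ(p[(p[:,2]>125)&(p[:,2]<178)][:,:2],9),p[:,2].max());print(circ(p[p[:,2]<150][:,:2],9))
E
```

```text
time_s: 12.2
ee_pos: [568.9, 227.0, 318.5]
eef_rot: [-3.114, -0.416, -0.001]
wrist_force: [0.5, -0.3, -1.8]
grip_width: 17.3
time_s: 12.53
ee_pos: [568.9, 227.0, 318.6]
eef_rot: [-3.114, -0.416, -0.001]
wrist_force: [0.0, -0.5, -0.1]
grip_width: 40.0
time_s: 13.03
ee_pos: [568.8, 226.9, 409.1]
eef_rot: [-3.113, -0.416, -0.003]
wrist_force: [0.4, -0.2, 0.1]
grip_width: 49.9
t 13.03 grasp [569.1 227.1 241.8] tilt 0.11 grip 49.9 F [ 0.4 -0.2  0.1]
tool delta [-63.5 176.    1.6]
stand rim (array([568.8, 227. ]), 42.3, 553, array([568.7, 222.3,  52.9]), np.float64(59.9))
handle (array([569.3, 227.6]), 143, np.float64(1.3)) 184.34777717998293
(array([569.3, 228.4]), 108, np.float64(1.57))
```

```bash
python3 -m inch '[[[-8,22,0,0],[-13,36,0,0],[-13,36,0,0],[-13,36,0,0],[-10,28,0,0],[-6.5,18,0,0],[0,0,0,0],[0,0,0,0]]]'
python3 d.py 554.1 40.6 240 554.1 40.6 66
python3 - <<'E'
from h import *
f,W=grab("side")
for b in [(265,325,185,235)]:
    print("collar",mec(box(W,*b,39,49)),"knob",mec(box(W,*b,53,80)))
E
```

```text
time_s: 13.75
ee_pos: [553.5, 39.3, 406.8]
eef_rot: [-3.114, -0.412, 0.005]
wrist_force: [0.5, 0.4, 0.9]
grip_width: 49.8
t 13.75 grasp [553.   39.3 239.5] tilt 0.18 grip 49.8 F [0.5 0.4 0.9]
tool delta [ 1.4 -0.9 -0.5]
tool delta [5.00e-01 1.00e-01 1.74e+02]
collar (array([553.7,  39.4]), 24.7, 189, array([553.1,  34.7,  43.9]), np.float64(49.0)) knob (array([554.3,  40.8]), 11.3, 93, array([553.4,  37.6,  66. ]), np.float64(73.2))
```

```bash
python3 -m inch '[[[1,-0.7,15,0],[0,0,35,0],[0,0,35,0],[0,0,35,0],[0,0,30,0],[0,0,15,0],[0,0,0,0],[0,0,0,0]]]'
python3 d.py 554.1 40.6 66
```

```text
time_s: 14.47
ee_pos: [554.4, 43.5, 242.3]
eef_rot: [-3.112, -0.421, 0.003]
wrist_force: [0.9, 0.1, 0.3]
grip_width: 50.0
t 14.47 grasp [554.   43.7  75. ] tilt 0.15 grip 50.0 F [0.9 0.1 0.3]
tool delta [-0.7  3.   9. ]
```

```bash
python3 -m inch '[[[-0.5,2,5,0],[0,0,3,0],[0,0,0,0],[0,0,0,0],[0,0,0,0]]]'
python3 d.py 554.1 40.6 66.5
python3 - <<'E'
from h import *
f,W=grab("side")
cv2.imwrite("pics/c6.png",cv2.resize(f["pixels"][120:260,220:360,::-1],None,fx=4,fy=4))
E
```

```text
time_s: 14.88
ee_pos: [554.8, 39.3, 236.0]
eef_rot: [-3.114, -0.416, -0.002]
wrist_force: [0.0, -0.3, -0.0]
grip_width: 50.1
t 14.88 grasp [555.1  39.4  68.7] tilt 0.08 grip 50.1 F [ 0.  -0.3 -0. ]
tool delta [-0.6 -1.4  2.2]
```

View pics/c6.png

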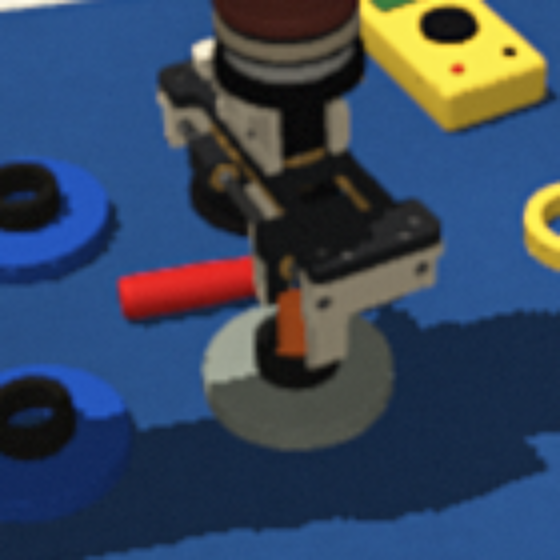

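The knob at (290,320) is between the fingers and the tips are above the collar. Going 3 mm deeper and closing.

```bash
python3 -m inch '[[[-0.6,-1.2,3,0],[0,0,0,0],[0,0,0,0],[0,0,0,0]]]'
python3 d.py 554.1 40.6 65.5
python3 -m inch '[[[0,0,0,0],[0,0,0,0],[0,0,0,0],[0,0,0,0],[0,0,0,0],[0,0,0,0]]]' 0 45
python3 d.py 554.1 40.6 65.5
python3 -m inch '[[[0,0,-4,0],[0,0,-6,0],[0,0,-8,0],[0,0,-8,0],[0,0,-4,0],[0,0,0,0],[0,0,0,0],[0,0,0,0]]]'
python3 d.py 546.7 -245.7 185
python3 - <<'E'
from h import *
f,W=grab("side")
cv2.imwrite("pics/c7.png",cv2.resize(f["pixels"][110:250,220:360,::-1],None,fx=4,fy=4))
E
```

```text
time_s: 15.27
ee_pos: [553.7, 40.3, 232.2]
eef_rot: [-3.114, -0.416, 0.0]
wrist_force: [-0.3, 0.2, -0.4]
grip_width: 49.9
t 15.27 grasp [553.7  40.3  64.9] tilt 0.01 grip 49.9 F [-0.3  0.2 -0.4]
tool delta [ 0.5 -0.2 -0.6]
time_s: 15.77
ee_pos: [553.6, 41.2, 232.3]
eef_rot: [-3.112, -0.417, 0.0]
wrist_force: [-1.5, 1.9, 1.5]
grip_width: 19.2
t 15.77 grasp [553.5  41.4  65. ] tilt 0.08 grip 19.2 F [-1.5  1.9  1.5]
tool delta [ 0.3  0.9 -0.5]
time_s: 16.43
ee_pos: [553.5, 40.2, 262.2]
eef_rot: [3.114, 0.416, -0.001]
wrist_force: [-0.9, 0.2, -3.9]
grip_width: 19.0
t 16.43 grasp [553.5  40.2  94.9] tilt 0.03 grip 19.0 F [-0.9  0.2 -3.9]
tool delta [-81.7 274.1 -90.1]
```

View pics/c7.png

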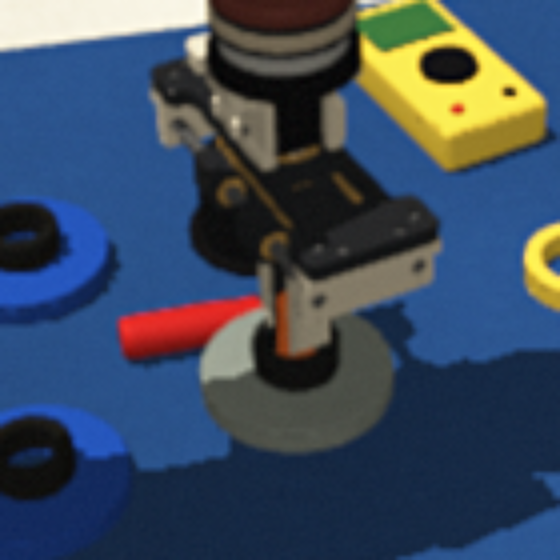

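Both lids are in the fingers, level, and clear of the bench; the force (3.9 N) fits the weight. Moving to the canister smoothly.

```bash
python3 -m inch '[[[0,0,-6,0],[0,0,-14,0],[0,0,-20,0],[0,0,-20,0],[0,0,-16,0],[0,0,-10,0],[0,0,-4,0],[0,0,0,0]]]'
python3 -m inch '[[[-2,6,0,0],[-4,13,0,0],[-6,20,0,0],[-7,24,0,0],[-7,24,0,0],[-7,24,0,0],[-7,24,0,0],[-7,24,0,0]]]'
python3 -m inch '[[[-7,24,0,0],[-7,24,0,0],[-6,20,0,0],[-5,17,0,0],[-4,12,0,0],[-2,6,0,0],[0,0,0,0],[0,0,0,0]]]'
python3 d.py 546.7 -245.7 182
```

```text
time_s: 17.15
ee_pos: [553.8, 40.3, 353.0]
eef_rot: [-3.114, -0.416, -0.002]
wrist_force: [0.9, -0.1, -2.9]
grip_width: 19.1
time_s: 17.82
ee_pos: [549.2, -128.4, 351.0]
eef_rot: [3.114, 0.414, -0.005]
wrist_force: [0.9, 0.1, -3.2]
grip_width: 19.1
time_s: 18.48
ee_pos: [547.2, -232.5, 351.8]
eef_rot: [-3.112, -0.416, 0.001]
wrist_force: [0.4, 0.9, -2.5]
grip_width: 18.9
t 18.48 grasp [ 547.  -232.2  184.5] tilt 0.1 grip 18.9 F [ 0.4  0.9 -2.5]
tool delta [-3.9 12.9  2.5]
```

```bash
python3 -m inch '[[[-2,6,0,0],[-2,6.5,0,0],[0,0,0,0],[0,0,0,0],[0,0,0,0],[0,0,0,0]]]'
python3 d.py 546.7 -245.7 144
python3 - <<'E'
from h import *
for n in("side","top"):
    f,W=grab(n)
    p=box(W,0,640,0,400,130,150);p=p[np.hypot(p[:,0]-547,p[:,1]+246)<58]
    print(n,"disc",mec(p[p[:,2]<146]))
    q=box(W,0,640,0,400,5,85);q=q[np.hypot(q[:,0]-547,q[:,1]+246)<47]; 
    q=q[q[:,2]>20]; print("can body",circ(q[:,:2],44))
    r,c=(slice(170,390),slice(220,440)) if n=="side" else (slice(130,300),slice(370,540))
    cv2.imwrite(f"pics/c8{n}.png",cv2.resize(f["pixels"][r,c,::-1],(560,560)))
E
```

```text
time_s: 18.98
ee_pos: [546.9, -245.6, 352.3]
eef_rot: [-3.113, -0.417, -0.0]
wrist_force: [-0.3, 1.2, -3.8]
grip_width: 18.9
t 18.98 grasp [ 546.9 -245.5  185. ] tilt 0.03 grip 18.9 F [-0.3  1.2 -3.8]
tool delta [-0.2  0.2 41. ]
side disc (array([ 547. , -245.5]), 53.8, 1628, array([ 538.7, -265.2,  143. ]), np.float64(146.0))
can body (array([ 546.6, -244.5]), 1086, np.float64(0.66))
top disc (array([ 546.7, -245.1]), 52.9, 564, array([ 520.9, -233.3,  142.8]), np.float64(146.0))
can body (array([ 511.5, -175.3]), 466, np.float64(9.75))
```

View pics/c8side.png

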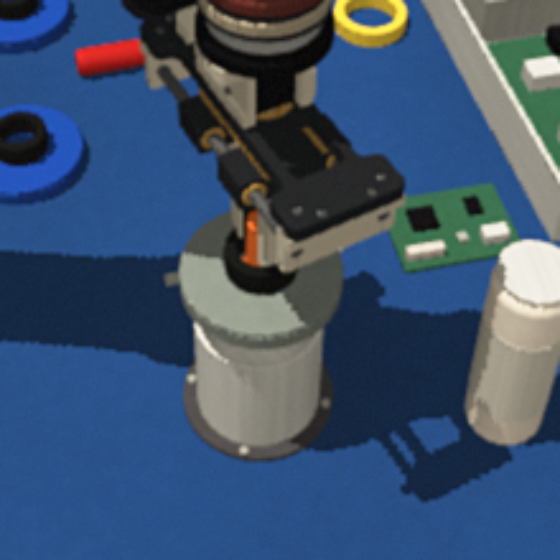

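The lids (disc centre 546.9, -245.4) are over the canister (about 546.7, -245.6) within 1 mm. Lowering slowly.

```bash
python3 -m inch '[[[0,0,3,0],[0,0,5,0],[0,0,6,0],[0,0,6,0],[0,0,4,0],[0,0,0,0],[0,0,0,0]]]'
python3 d.py 546.7 -245.7 144
python3 -m inch '[[[0,0,2,0],[0,0,3,0],[0,0,3,0],[0,0,2,0],[0,0,0,0],[0,0,0,0]]]'
python3 d.py 546.7 -245.7 144
```

```text
time_s: 19.67
ee_pos: [546.7, -246.1, 327.7]
eef_rot: [-3.113, -0.416, 0.001]
wrist_force: [0.8, 0.7, -3.1]
grip_width: 19.1
t 19.67 grasp [ 546.5 -246.   160.4] tilt 0.06 grip 19.1 F [ 0.8  0.7 -3.1]
tool delta [ 0.2 -0.2 16.4]
time_s: 20.17
ee_pos: [546.7, -246.1, 318.1]
eef_rot: [-3.114, -0.416, 0.0]
wrist_force: [-0.2, 0.9, -3.2]
grip_width: 18.9
t 20.17 grasp [ 546.7 -246.   150.8] tilt 0.02 grip 18.9 F [-0.2  0.9 -3.2]
tool delta [ 0.1 -0.3  6.8]
```

Inside the bore with no side force. Lowering the last few millimetres to contact.

```bash
python3 -m inch '[[[0,0,1.5,0],[0,0,1.5,0],[0,0,1.5,0],[0,0,1,0],[0,0,0,0],[0,0,0,0]]]'
python3 d.py 546.7 -245.7 144
python3 -m inch '[[[0,0,0.7,0],[0,0,0.7,0],[0,0,0,0],[0,0,0,0]]]'
python3 d.py 546.7 -245.7 144
```

```text
time_s: 20.67
ee_pos: [546.7, -246.1, 312.7]
eef_rot: [-3.114, -0.416, 0.0]
wrist_force: [0.7, 0.1, -3.9]
grip_width: 19.1
t 20.67 grasp [ 546.7 -246.1  145.4] tilt 0.01 grip 19.1 F [ 0.7  0.1 -3.9]
tool delta [ 0.1 -0.4  1.4]
time_s: 21.0
ee_pos: [546.8, -246.1, 311.4]
eef_rot: [-3.114, -0.416, -0.0]
wrist_force: [-0.7, 0.4, -3.6]
grip_width: 19.1
t 21.0 grasp [ 546.8 -246.1  144.1] tilt 0.0 grip 19.1 F [-0.7  0.4 -3.6]
tool delta [ 0.1 -0.4  0.1]
```

```bash
python3 -m inch '[[[0,0,0.7,0],[0,0,0.5,0],[0,0,0,0],[0,0,0,0]]]'
python3 d.py 546.7 -245.7 144
```

```text
time_s: 21.33
ee_pos: [546.7, -246.0, 311.2]
eef_rot: [3.114, 0.417, 0.001]
wrist_force: [-3.3, 0.9, 5.9]
grip_width: 18.6
t 21.33 grasp [ 546.8 -246.   143.9] tilt 0.02 grip 18.6 F [-3.3  0.9  5.9]
tool delta [ 0.  -0.3 -0.1]
```

Contact: the force went from -3.6 to +5.9 N at the expected height. Letting go and checking.

```bash
python3 -m inch '[[[0,0,0,0],[0,0,0,0],[0,0,0,0],[0,0,0,0],[0,0,0,0],[0,0,0,0],[0,0,0,0]]]' 80
python3 d.py 546.7 -245.7 125
python3 - <<'E'
from h import *
for n in("side","top"):
    f,W=grab(n)
    p=box(W,0,640,0,400,95,150);p=p[np.hypot(p[:,0]-547,p[:,1]+246)<58]
    d=p[(p[:,2]<107)&(p[:,2]>99)]
    print(n,"disc",mec(d),np.median(d[:,2]))
    g=d[(np.hypot(d[:,0]-547,d[:,1]+246)>27)]
    A=np.c_[g[:,:2],np.ones(len(g))]; print("slope",np.linalg.lstsq(A,g[:,2],rcond=None)[0][:2].round(3))
cv2.imwrite("pics/c9.png",cv2.resize(imaging.grab_frame("side")["pixels"][170:390,220:440,::-1],(560,560)))
E
```

```text
time_s: 21.92
ee_pos: [546.8, -246.1, 310.1]
eef_rot: [-3.114, -0.416, -0.0]
wrist_force: [0.1, 0.5, 0.4]
grip_width: 60.8
t 21.92 grasp [ 546.8 -246.1  142.8] tilt 0.0 grip 60.8 F [0.1 0.5 0.4]
tool delta [ 0.  -0.4 17.8]
side disc (array([ 546.5, -246.6]), 53.2, 1418, array([ 536. , -261.6,  103.5]), np.float64(107.0)) 103.54934472182441
slope [0.003 0.007]
top disc (array([ 544.4, -245.7]), 52.5, 512, array([ 515.1, -248.1,  104.3]), np.float64(106.9)) 104.45949609683748
slope [-0.002 -0.012]
```

View pics/c9.png

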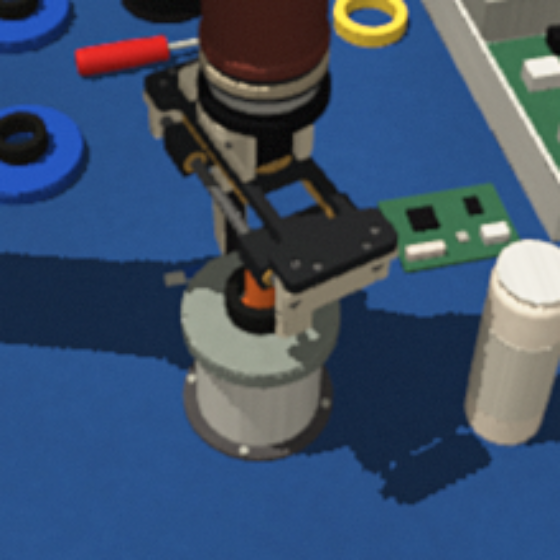

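Seated and level: disc top at about 103.5 (expected 103), slope under 0.012 rad, skirt over the rim at (260,350). Descending to the collar.

```bash
python3 -m inch '[[[0,0,0,0],[0,0,0,0],[0,0,0,0],[0,0,5,0],[0,0,6,0],[0,0,4,0],[0,0,0,0],[0,0,0,0]]]'
python3 d.py 546.7 -246 125.5
```

```text
time_s: 22.73
ee_pos: [546.6, -246.0, 294.5]
eef_rot: [-3.113, -0.416, 0.002]
wrist_force: [0.4, 0.7, -0.1]
grip_width: 79.7
t 22.73 grasp [ 546.4 -245.9  127.2] tilt 0.08 grip 79.7 F [ 0.4  0.7 -0.1]
tool delta [0.2 0.2 1.7]
```

Run:
```python
from h import *
f,W=grab("side")
p=box(W,0,640,0,400,114,128);p=p[np.hypot(p[:,0]-547,p[:,1]+246)<28]
print("collar",circ(p[:,:2],24),mec(p))
```

```text
collar (array([ 552.1, -246.4]), 214, np.float64(2.96)) (array([ 543.1, -247.3]), 23.0, 214, array([ 534.8, -253.3,  121.6]), np.float64(127.7))
```

```bash
python3 -m inch '[[[0,0,1,0],[0,0,0,0],[0,0,0,0],[0,0,0,0],[0,0,0,0]]]' 53 15
python3 d.py 546.7 -246 125.5
python3 -m inch '[[[0,0,0,0],[0,0,0,0],[0,0,0,0],[0,0,0,0]]]' 44 15
python3 d.py 546.7 -246 125.5
python3 -m inch '[[[0,0,0,0],[0,0,0,0],[0,0,0,0]]]' 20 30
python3 d.py 546.7 -246 125.5
```

```text
time_s: 23.2
ee_pos: [546.8, -246.1, 294.3]
eef_rot: [3.114, 0.416, 0.0]
wrist_force: [0.3, 1.1, -1.0]
grip_width: 54.7
t 23.2 grasp [ 546.8 -246.1  127. ] tilt 0.02 grip 54.7 F [ 0.3  1.1 -1. ]
tool delta [-0.1 -0.1  1.5]
time_s: 23.53
ee_pos: [546.8, -246.0, 294.3]
eef_rot: [-3.114, -0.416, -0.0]
wrist_force: [-0.3, 0.1, 0.8]
grip_width: 48.1
t 23.53 grasp [ 546.8 -246.   127. ] tilt 0.01 grip 48.1 F [-0.3  0.1  0.8]
tool delta [-0.1 -0.   1.5]
time_s: 23.78
ee_pos: [546.8, -246.1, 294.3]
eef_rot: [-3.114, -0.416, -0.0]
wrist_force: [-0.1, -0.0, 1.2]
grip_width: 47.4
t 23.78 grasp [ 546.8 -246.   127. ] tilt 0.01 grip 47.4 F [-0.1 -0.   1.2]
tool delta [-0.1 -0.1  1.5]
```

Gripped on 48 mm (the collar) with no side load. Lifting slowly, straight up.

```bash
python3 -m inch '[[[0,0,-1,0],[0,0,-2,0],[0,0,-3,0],[0,0,-4,0],[0,0,-4,0],[0,0,-4,0],[0,0,-4,0],[0,0,-4,0]]]'
python3 d.py 546.7 -246 227
python3 -m inch '[[[0,0,-4,0],[0,0,-5,0],[0,0,-6,0],[0,0,-7,0],[0,0,-8,0],[0,0,-8,0],[0,0,-8,0],[0,0,-7,0]]]'
python3 -m inch '[[[0,0,-7,0],[0,0,-6,0],[0,0,-4,0],[0,0,-3,0],[0,0,-1,0],[0,0,0,0],[0,0,0,0],[0,0,0,0]]]'
python3 d.py 546.7 -246 227
python3 - <<'E'
from h import *
for n in("side","top"):
    f,W=grab(n)
    p=box(W,0,640,0,400,160,215);p=p[np.hypot(p[:,0]-547,p[:,1]+246)<58]
    d=p[(p[:,2]<209)]; print(n,"outer",mec(d),np.median(d[:,2]))
    k=box(W,0,640,0,400,95,155);k=k[np.hypot(k[:,0]-547,k[:,1]+246)<50]; print("inner",mec(k) if len(k)>5 else len(k))
    if n=="side":
        k=k[k[:,2]<103]; print(mec(k))
        cv2.imwrite("pics/c10.png",cv2.resize(f["pixels"][80:390,200:510,::-1],(580,580)))
        b=(262,308,95,182);p=box(W,*b,100,190);p=p[np.hypot(p[:,0]-569,p[:,1]-226)<20];print("brush",circ(p[:,:2],9),p[:,2].max())
E
```

```text
time_s: 24.45
ee_pos: [546.8, -246.1, 320.7]
eef_rot: [3.114, 0.416, 0.0]
wrist_force: [0.5, 0.2, -1.9]
grip_width: 47.6
t 24.45 grasp [ 546.8 -246.1  153.4] tilt 0.02 grip 47.6 F [ 0.5  0.2 -1.9]
tool delta [ -0.1  -0.1 -73.6]
time_s: 25.12
ee_pos: [546.8, -246.1, 374.4]
eef_rot: [3.113, 0.416, 0.001]
wrist_force: [-0.2, -0.1, -2.4]
grip_width: 47.6
time_s: 25.78
ee_pos: [546.6, -246.0, 393.7]
eef_rot: [-3.113, -0.416, 0.001]
wrist_force: [-0.2, 0.1, -1.3]
grip_width: 47.9
t 25.78 grasp [ 546.5 -246.   226.4] tilt 0.06 grip 47.9 F [-0.2  0.1 -1.3]
tool delta [ 0.2  0.1 -0.6]
side outer (array([ 546.6, -246.6]), 53.7, 1888, array([ 536.2, -266.6,  201.4]), np.float64(208.8)) 202.66818538455038
inner (array([ 546.7, -246.9]), 44.1, 1387, array([ 543.9, -256.7,  101.4]), np.float64(132.9))
(array([ 546.7, -246.9]), 44.1, 1212, array([ 543.7, -257.2,   99.5]), np.float64(102.9))
brush (array([569.6, 228. ]), 220, np.float64(1.57)) 184.07075834970476
top outer (array([ 546.8, -246.3]), 53.4, 817, array([ 515.6, -239.4,  202. ]), np.float64(207.2)) 203.59342295537886
inner (array([ 546.6, -244.8]), 43.6, 679, array([ 536. , -225.2,  100. ]), np.float64(104.1))
```

View pics/c10.png

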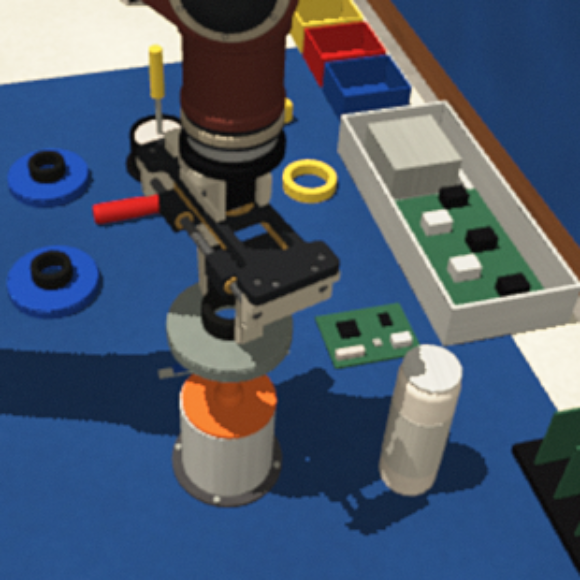

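The outer lid is held level at (230,330), about 100 mm up. The inner lid is seated on the canister at (228,405), the brush is upright in its stand at (155,100), and the bystanders in view are in place. Handing in.

```bash
python3 -m inch '[[[0,0,0,0],[0,0,0,0],[0,0,0,0],[0,0,0,0]]]'; python3 -c "
from plant import env
print(env.close_job())"
```

```text
time_s: 26.22
ee_pos: [546.8, -246.1, 394.1]
eef_rot: [-3.114, -0.416, 0.0]
wrist_force: [0.1, -1.0, -2.5]
grip_width: 47.8
the job is handed in; nothing more can be done
None
```

I carried out the whole task and handed it in at about 26 s of the 72 s allowed; no verdict was reported.

I made two floor-to-upper strokes with the brush inside the canister and stood it back in its stand. I then carried the nested lids over by the knob and set them on the canister slowly. After letting go, I lifted the outer lid straight up by its collar.

**Last checks:**
- **Outer lid:** held on the 48 mm collar with a 30 N grip setting. Its disc top is at about 203 mm, roughly 100 mm above where it sat, and it is within 1 mm of the canister axis. The tool tilt is below 0.1°.
- **Inner lid:** its flange top reads about 99.5 mm, where 99 mm is fully seated. It is centred within about 1.5 mm.
- **Brush:** upright in its stand, with its top at the same height as at the start and its centre within about 2 mm.
- **Bystanders:** none looked moved in the last picture. I judged this by eye, did not measure it, and the arm hid part of the bench.

No checks failed. The side and top cameras differed by about 2 mm on the inner lid's centre, which is within the calibration.

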